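# Move the seasonings to the caddy in mirror order

### The arm

A 6-joint arm with a two-finger parallel gripper is mounted at the origin on a cart in front of the work surface, level with it; the furniture and walls round the work are solid. World frame = base frame: x ahead of the robot, y to its left, z up, the work surface at z = 0. Lengths are in mm, angles in rad, forces in N, time in s.
With the tool pointing down it reaches from about 400 to 925 mm from the base axis. Payload 12.5 kg.
Tool frame: the origin (TCP) lies between the finger pads; the fingertips stand 19 mm ahead of it and the grasp point (between the pads) is the TCP (env.nose_length is the distance from the TCP to the fingertips, in mm); z points along the fingers, y is the line along which they close (so a half turn about z gives the same grasp; the last joint's range is limited). The gripper opens to 95 mm and grips with 3 to 60 N. Pads are 20 mm wide; open, the fingers measure 119 mm over their backs; the gripper's body (75 mm by 180 mm) begins 59 mm behind the grasp point.
Start: joints at [-1.404, 0.491, 1.559, -0, 1.092, -0.106], TCP at [168.415, -601.898, 233.661] pointing down, gripper open.
Joint ranges: [-3.1, 3.1], [-0.84, 2.19], [0.05, 2.79], [-1.13, 4.28], [0.06, 2.93], [-2.69, 2.69]. Speed limits (rad/s): [2.22, 2.22, 2.79, 3.14, 3.14, 3.14].

### API

Orientations are given as [roll, pitch, yaw] about the fixed x, y, z axes, in that order (R = Rz(yaw) Ry(pitch) Rx(roll)).
In Python, from cell import env gives the robot as it stands. The module is installed in compiled form; this text tells all that it offers.
- The arm moves only by the tool drive_tool, never from a script. Its argument "rows" is a list that holds one entry, the list of rows, each a list of 7 numbers: the shift along the tool's x, y, z scaled (see below), then the turn, a rotation vector about the tool's x, y, z scaled (see below), then the opening, from 0 (shut) to 1 (fully open). In form: [[[tx, ty, tz, ax, ay, az, jaw], ...]]. A call has 1 to 5 rows; each row shifts and turns the commanded pose from where the row before left it, along the tool's axes as they then stand; what a row does not reach is not made up. The controller multiplies each number of a shift by 250 mm and each number of a turn by 180 degrees. A row lasts 1/8 s, in which the tool goes at most 62.5 mm and 10.7 degrees, less where a joint would pass 70% of its speed; a pose out of reach is approached as far as the arm can. A call with a number of a shift or a turn outside -1 to 1 is refused whole. A call with a gripper value outside its range is refused whole. The fingers move at their own pace and stop on an object; the grip force is fixed at half the most. Time passes only in rows, so rows that do not move let the fingers close. It gives the time, the measured TCP pose, the force, the opening and the grip force at its end, in the units of the state.
- env.state(): the state, without advancing time (a new reading comes with each control period).
- env.read_camera(name): name is "scene" or "top" or "wrist"; returns a dict with "color" (480x640x3 uint8, blue, green, red), "camera_matrix" (3x3 intrinsics, pixels), "pose" (4x4, takes a point from camera to world coordinates). Camera axes: x right, y up, looking along -z (the intrinsics and any distortion apply to the point x, -y, -z); pixel columns grow to the right and rows downward; lengths in mm; the calibration is good to about 2 mm. The wrist camera is an equidistant fisheye: a pixel r from the principal point sees the ray r / f radians off the axis. A picture is of the moment at which its call begins. There is no depth.
- env.job_done(): hands the job in; it is judged then, once.
Trained networks look in a picture, given as the dict that the camera call returned (one of the last four; its "shot" number tells which), for a name from the list of things; names that differ only in an ending like _2 or _b are one class to them, and where a whole thing is asked for, a point or a joint stands for the part that bears it (a point fixed in the world has none). Each returns a list of dicts, best first, with "score" (0 to 1); they miss things now and then, are a little off and sometimes report something else, mostly with a low value. They report only what shows in the picture. A call takes as long as a camera call. They do not tell look-alikes from the thing itself.
- env.search_frame(name, picture): "at" ([x, y, z] in mm, in the coordinates of the camera as it stood for that picture, good to about 4 mm: the middle of the surface that is visible of it).
- env.place_of(name, picture): "at" ([x, y, z] in mm, in the coordinates of the camera as it stood for that picture, good to about 4 mm: a listed point, or the origin of a listed thing).
The state is a dict: "t": time; "joints": joint angles; "qvel": joint speeds; "tau": joint torques, N m; "eef_pos": TCP position; "tcp_rot": TCP orientation; "ft_force": force on the tool from outside, world axes, zero at the start; "moment": the same for the moment, N m; "opening": opening from 0.0 (shut) to 1.0 (fully open); "grip_force": force on a finger pad.
Only numpy, scipy, OpenCV 4.12 (cv2) and the standard library are available. Lean on these libraries where they do the work, as an engineer would, in place of code of your own. Each camera call takes 0.05 s, during which the arm holds its last target. There are 200 camera calls.

### The job

Move the three seasonings from the wooden stand into the metal caddy, one to each compartment, in reversed order: the one at the left end of the stand goes to the right end of the caddy, the middle one to the middle, and the right one to the left end, so that the row reads the same once the caddy is carried round to the other side of the table. Keep them upright all the way, and leave each standing flat on the floor of its compartment. Do not disturb the garlic and the glass tumbler that stand nearby.

Things in the scene. Friction and masses are not known exactly. Their poses are not given: they have to be found in the camera images.
- jar_ochre: Loose spice jar with a mustard-coloured cap, 45 mm diameter, 98 mm high, about 0.11 kg. It stands in the stand at the start, in holder_square. Origin: centre of its underside; z up its axis; its yaw means nothing.
- shaker: Loose glass salt shaker with a grey domed top, 44 mm diameter up to 70 mm height and then a 34 mm top, 90 mm high in all, about 0.1 kg. It stands in the stand at the start, in holder_round. Origin: centre of its underside; z up its axis; its yaw means nothing.
- tin: Loose small closed tin, the widest and lowest of the three, 57 mm diameter, 72 mm high, about 0.18 kg. It stands in the stand at the start, in holder_large. Origin: centre of its underside; z up its axis; its yaw means nothing.
- stand: Dark wooden board, fixed, 88 x 260 x 8 mm, with a 26 mm high cheek at each end; three pale wooden holders stand on it in a row along its y axis, at y = +80, 0, -80 mm (x = 0). Origin: centre of its underside, on the worktop. +y is its left end as the robot sees it; yaw within 0.25 rad. It may stand left or right of the caddy.
- caddy: Low metal tray, fixed, empty, 88 x 244 mm; walls 4 mm thick, 26 mm high (rim to 29), floor 4 mm above the worktop; three compartments in a row along its y axis, centred at y = +80, 0, -80 mm (x = 0), each 80 (x) by 77 (y) mm inside. A wire ear sticks out 15 mm at each end. Origin: centre of its underside, on the worktop. +y is its left end as the robot sees it; yaw within 0.25 rad.
- holder_square: Pale wooden square block, 74 x 74 mm, 22 mm high, fixed on the stand; recess 14 mm deep, its floor 8 mm above the underside. Origin: centre of the underside. Its place in the row varies. Told from the other holders by its shape: square recess of 53 mm.
- holder_round: Pale wooden round cup, 74 mm diameter, 22 mm high, fixed on the stand; recess 14 mm deep, its floor 8 mm above the underside. Origin: centre of the underside. Its place in the row varies. Told from the other holders by its shape: round recess of 52 mm.
- holder_large: Pale wooden square block, 74 x 74 mm, 22 mm high, fixed on the stand; recess 14 mm deep, its floor 8 mm above the underside. Origin: centre of the underside. Its place in the row varies. Told from the other holders by its shape: round recess of 63 mm.
- garlic: Loose garlic bulb, about 54 mm wide and 56 mm high, on the worktop left of the work; to be left alone. Origin: centre of its underside.
- glass: Loose clear glass tumbler, 69 mm diameter, 92 mm high, on the worktop right of the work; to be left alone. Origin: centre of its underside.
Things that resemble listed ones, but are neither listed nor needed, are in the scene too. Leave any blue look-alike of the shaker alone.

How it is judged (in metres and radians):
At the end, for the whole second after the job is handed in: Each of the three stands in the caddy compartment that mirrors its place in the stand (leftmost to rightmost, and so on): its axis within 26 mm of the compartment centre in x and y, its underside within 8 mm of the compartment floor, upright within 0.1 rad, at rest (((y of holder_square in the frame of stand between 0.06 and 0.1 m and y of jar_ochre in the frame of caddy between -0.106 and -0.054 m) or (y of holder_square in the frame of stand between -0.02 and 0.02 m and y of jar_ochre in the frame of caddy between -0.026 and 0.026 m) or (y of holder_square in the frame of stand between -0.1 and -0.06 m and y of jar_ochre in the frame of caddy between 0.054 and 0.106 m)) and x of jar_ochre in the frame of caddy between -0.026 and 0.026 m and z of jar_ochre in the frame of caddy between -0.004 and 0.012 m and angle between each of jar_ochre, shaker, tin's own z axis and vertical below 0.1 rad and linear speed of each of jar_ochre, shaker, tin below 0.02 m/s and ((y of holder_round in the frame of stand between 0.06 and 0.1 m and y of shaker in the frame of caddy between -0.106 and -0.054 m) or (y of holder_round in the frame of stand between -0.02 and 0.02 m and y of shaker in the frame of caddy between -0.026 and 0.026 m) or (y of holder_round in the frame of stand between -0.1 and -0.06 m and y of shaker in the frame of caddy between 0.054 and 0.106 m)) and x of shaker in the frame of caddy between -0.026 and 0.026 m and z of shaker in the frame of caddy between -0.004 and 0.012 m and ((y of holder_large in the frame of stand between 0.06 and 0.1 m and y of tin in the frame of caddy between -0.106 and -0.054 m) or (y of holder_large in the frame of stand between -0.02 and 0.02 m and y of tin in the frame of caddy between -0.026 and 0.026 m) or (y of holder_large in the frame of stand between -0.1 and -0.06 m and y of tin in the frame of caddy between 0.054 and 0.106 m)) and x of tin in the frame of caddy between -0.026 and 0.026 m and z of tin in the frame of caddy between -0.004 and 0.012 m); the robot touches nothing.
It fails at once if one of the three seasonings is tipped over (more than 0.7 rad) (angle between any of jar_ochre, shaker, tin's own z axis and vertical above 0.7 rad).
It fails at once if the garlic or the glass tumbler is moved by more than 30 mm (distance of any of garlic, glass from where it was at the start of the episode above 0.03 m).
It also fails if it takes over 83 s, if anything falls off the work surface, if the arm or the gripper's body presses on something with over 40 N, if the wrist force passes 120 N, or if a joint passes its speed limit or range.

## Working session

There is one attempt and no reset: what is moved stays moved. The work goes in short steps, Python scripts to look and compute and a tool call to move; the robot and the scene stay as the last step left them, time stands still between calls to the robot, and variables do not carry over. Pictures are saved under pics/ and viewed, at most 14 in all, crops included, and the job is handed in when it is done.

Besides the shell and the picture viewer there is one more tool, called after "Call:" as name([rows], argument=value, ...), one row to a line, values as JSON. drive_tool: Moves the arm, as the interface text tells. Its arguments: {"type":"object","properties":{"rows":{"type":"array","items":{"type":"array","items":{"type":"array","items":{"type":"number","minimum":-1,"maximum":1}}}}},"required":["rows"]}

```bash
mkdir -p pics; cat > h.py <<'E'
import numpy as np, cv2
from cell import env
from scipy.spatial.transform import Rotation as R
def w(p,pic):
    P=pic["pose"]; return P[:3,:3]@np.array(p)+P[:3,3]
def ray(u,v,pic):
    K=pic["camera_matrix"]; d=np.array([(u-K[0,2])/K[0,0],-(v-K[1,2])/K[1,1],-1.]);P=pic["pose"]
    return P[:3,3],P[:3,:3]@d
def onz(u,v,z,pic):
    o,d=ray(u,v,pic); return o+d*(z-o[2])/d[2]
def proj(p,pic):
    P=pic["pose"];K=pic["camera_matrix"];c=P[:3,:3].T@(np.array(p)-P[:3,3]); return K[0,0]*c[0]/-c[2]+K[0,2],K[1,1]*-c[1]/-c[2]+K[1,2]
E
python3 - <<'E'
from h import *
for n in ["scene","top"]:
    p=env.read_camera(n); cv2.imwrite(f"pics/{n}0.png",p["color"]); print(n,p["pose"].round(3).tolist(),p["camera_matrix"].tolist())
    for k in "jar_ochre shaker tin stand caddy holder_square holder_round holder_large garlic glass".split():
        print(k,[(w(r["at"],p).round().tolist(),round(r["score"],2)) for r in env.place_of(k,p)[:3]])
s=env.state();print(s)
E
```

```text
scene [[-0.479, 0.362, -0.799, -608.688], [-0.878, -0.211, 0.431, 723.543], [-0.012, 0.908, 0.419, 629.046], [0.0, 0.0, 0.0, 1.0]] [[606.0613217335006, 0.0, 311.3583698473371], [0.0, 606.0613217335006, 246.85223577766953], [0.0, 0.0, 1.0]]
jar_ochre [([559.0, 45.0, 13.0], 0.61)]
shaker [([541.0, -35.0, 18.0], 0.7), ([448.0, 147.0, -3.0], 0.56)]
tin [([528.0, -113.0, 14.0], 0.75)]
stand [([541.0, -36.0, -3.0], 0.7)]
caddy [([559.0, 331.0, 2.0], 0.64)]
holder_square [([557.0, 44.0, 8.0], 0.82)]
holder_round [([545.0, -36.0, 8.0], 0.71), ([561.0, 331.0, 2.0], 0.55)]
holder_large [([527.0, -114.0, 9.0], 0.73)]
garlic [([430.0, 540.0, -0.0], 0.94), ([540.0, -38.0, -1.0], 0.4)]
glass []
top [[-0.002, 0.988, -0.156, 267.32], [-1.0, -0.001, 0.004, 137.432], [0.004, 0.156, 0.988, 1433.793], [0.0, 0.0, 0.0, 1.0]] [[589.0712362639883, 0.0, 309.816475806952], [0.0, 589.0712362639883, 242.18997785682407], [0.0, 0.0, 1.0]]
jar_ochre []
shaker [([545.0, -37.0, 15.0], 0.86), ([443.0, 148.0, 1.0], 0.6)]
tin [([531.0, -114.0, 23.0], 0.88)]
stand [([545.0, -33.0, 2.0], 0.81)]
caddy [([559.0, 330.0, 4.0
[... 182 characters left out ...]
s [([460.0, -281.0, -0.0], 0.78)]
{'t': 1.1, 'joints': array([-1.40361638e+00,  4.90891956e-01,  1.55888509e+00, -4.63591107e-05,
        1.09168990e+00, -1.05617158e-01]), 'qvel': array([ 0.00098918,  0.00096686, -0.00083623, -0.0003011 , -0.00048404,
       -0.00138178]), 'tau': array([-3.12331322e-04, -6.12481356e+01, -2.58434236e+01,  6.91693020e-02,
        4.44267341e-02,  1.41934149e-05]), 'eef_pos': array([ 168.39683771, -601.91149545,  233.67108748]), 'tcp_rot': array([3.14147198e+00, 5.41656794e-05, 2.72818468e-01]), 'ft_force': array([-1.17635943,  0.02073108,  0.44517892]), 'moment': array([-0.00913182, -0.04399794, -0.03143527]), 'grip_force': 0.0, 'opening': 0.9990085172342206}
```

View both.

View pics/scene0.png

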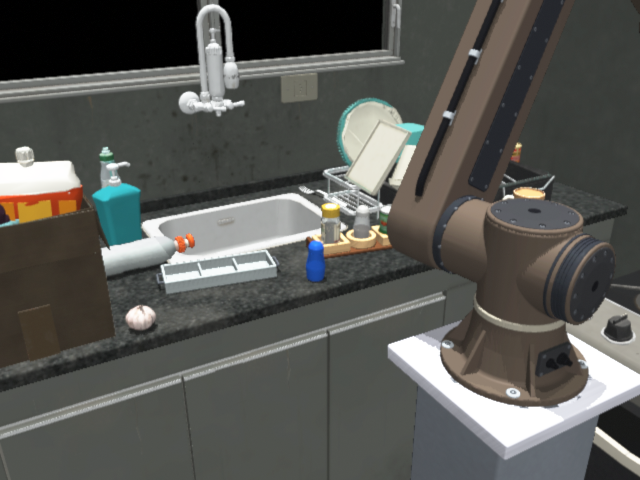

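View pics/top0.png

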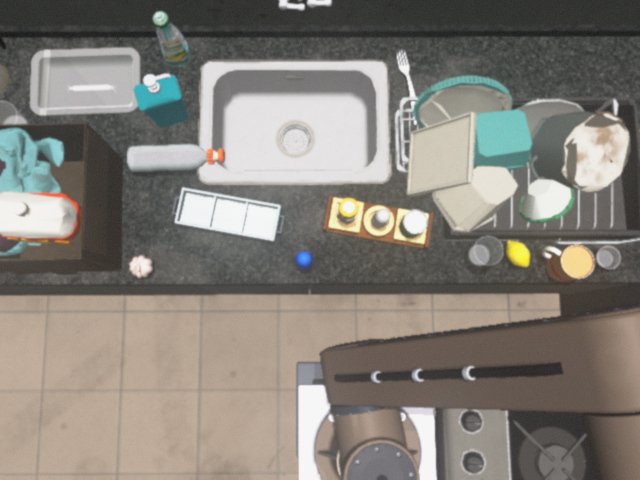

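Scene view: jar at (331,222), shaker (361,225), tin (385,222, partly hidden by arm), blue look-alike (316,262), caddy (219,270), garlic (141,317). Top view: jar (347,210), grey shaker (380,216), tin (412,224), blue look-alike (304,259), glasses at (485,250) and (607,257), caddy (229,213). I choose the three in the stand by the holders; close crops next.

```bash
python3 - <<'E'
import cv2,numpy as np
t=cv2.imread("pics/top0.png");s=cv2.imread("pics/scene0.png")
r=lambda im,x,y,W,H,f:cv2.resize(im[y:y+H,x:x+W],None,fx=f,fy=f,interpolation=cv2.INTER_CUBIC)
a=np.hstack([r(t,168,182,130,64,3),np.zeros((192,5,3),np.uint8),r(t,315,190,130,64,3)])
b=np.hstack([r(s,150,240,130,60,3),np.zeros((180,5,3),np.uint8),r(s,295,195,130,60,3)])
cv2.imwrite("pics/crop1.png",np.vstack([a,b]))
E
```

```text
(no output)
```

View pics/crop1.png

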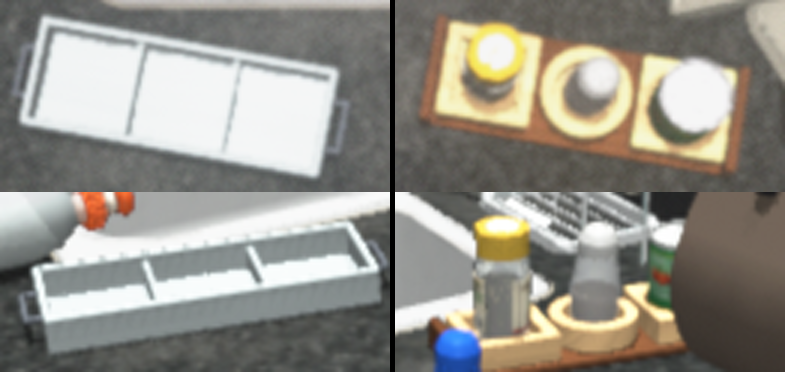

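The crop confirms it: mustard-capped jar in the square holder (left, top px 349,208), grey shaker in the round cup (middle, 383,215), tin in the large-recess block (right, 414,222); the caddy shows with its three empty compartments.

```bash
cat > m.py <<'E'
from h import *
T=env.read_camera("top");S=env.read_camera("scene")
def tri(a,b):
    A=np.zeros((3,3));B=np.zeros(3)
    for o,d in [ray(*a,T),ray(*b,S)]:
        d=d/np.linalg.norm(d);M=np.eye(3)-np.outer(d,d);A+=M;B+=M@o
    return np.linalg.solve(A,B).round(1)
E
python3 - <<'E'
from m import *
t=lambda x,y:((x-395)/3+315,y/3+190)
c=lambda x,y:(x/3+168,y/3+182)
s=lambda x,y:((x-395)/3+295,(y-192)/3+195)
sc=lambda x,y:(x/3+150,(y-192)/3+240)
for n,a,b in [("jar",t(496,50),s(502,222)),("shk",t(599,76),s(598,226)),("tin",t(692,95),s(668,232))]: print(n,tri(a,b))
q=np.array([onz(*c(*p),29,T) for p in [(45,17),(338,70),(318,175),(22,125)]])
print("caddy",q.round(),q.mean(0), tri(c(45,17),sc(37,265)) if 0 else "")
print("caddy corners 3d L-near, R-far",tri(c(22,125),sc(48,316)),tri(c(338,70),sc(362,227)))
for L,R_ in [(q[0],q[1]),(q[3],q[2])]: d=L-R_; print(np.arctan2(-d[0],d[1]),np.linalg.norm(d))
for P in [[(452,22),(543,37),(528,130),(434,115)],[(645,55),(735,68),(728,163),(632,145)]]:
    q=np.array([onz(*t(*p),30,T) for p in P]);print(q.mean(0).round(1))
q=onz(*t(586,92),30,T);print(q)
for nm in ["caddy","stand","holder_square","holder_round","holder_large"]:
  for p in (T,S): print(nm,[(w(r["at"],p).round(1).tolist()) for r in env.place_of(nm,p)[:1]])
E
```

```text
jar [557.6  42.  115. ]
shk [540.1 -37.7 101.9]
tin [ 531.2 -107.3   86.1]
caddy [[625. 441.  29.]
 [580. 202.  29.]
 [494. 218.  29.]
 [535. 457.  29.]] [558.47065775 329.56941596  29.        ] 
caddy corners 3d L-near, R-far [534.8 456.9  30.4] [579.6 198.1  20.9]
-0.1835772481030285 243.38373055014546
-0.1703784580965589 242.9471147596263
[555.2  42.1  30. ]
[ 528.9 -115.9   30. ]
[541.77514873 -36.055393    30.        ]
caddy [[557.1, 331.2, 0.2]]
caddy [[556.1, 332.3, -2.1]]
stand [[544.8, -37.9, 2.0]]
stand [[541.9, -36.4, -4.6]]
holder_square [[557.9, 50.0, 11.9]]
holder_square [[555.5, 45.0, 4.5]]
holder_round [[541.0, -37.8, 7.5]]
holder_round [[544.5, -37.9, 2.6]]
holder_large [[532.8, -115.3, 6.2]]
holder_large [[528.8, -112.9, 9.1]]
```

```bash
cat > plan.py <<'E'
import sys
from h import *
# usage: plan.py x y z yaw jaw
x,y,z,yaw,jaw=map(float,sys.argv[1:6]); step=float(sys.argv[6]) if len(sys.argv)>6 else 55
s=env.state(); p=np.array(s["eef_pos"]); Rm=R.from_euler("xyz",s["tcp_rot"])
g=np.array([x,y,z]); Rg=R.from_euler("xyz",[np.pi,0,yaw])
rv=(Rm.inv()*Rg).as_rotvec(); n=int(max(np.ceil(np.linalg.norm(g-p)/step),np.ceil(np.degrees(np.linalg.norm(rv))/10),1))
rows=[]
for i in range(n):
    d=Rm.inv().apply((g-p)/n)/250; rows.append([*d.round(3).tolist(),*(rv/n/np.pi).round(3).tolist(),jaw]); Rm=Rm*R.from_rotvec(rv/n)
print(n,"t",round(s["t"],2),"open",round(float(s["opening"]),3),p.round(1),s["tcp_rot"].round(3))
for i in range(0,n,5): print(rows[i:i+5])
E
python3 plan.py 552 40 215 1.406 1
python3 - <<'E'
from m import *
print(tri((410,192),(347,186)),[onz(410,192,z,T).round() for z in (50,100,150,200)])
for n in ["jar_ochre","shaker","tin","glass","garlic"]:
  for p in (T,S): print(n,[(w(r["at"],p).round().tolist(),round(r["score"],2)) for r in env.search_frame(n,p)[:1]])
E
```

```text
14 t 1.7 open 1.001 [ 168.5 -601.9  233.7] [ 3.142 -0.     0.273]
[[0.155, -0.147, 0.005, 0.0, 0.0, -0.026, 1.0], [0.166, -0.134, 0.005, 0.0, 0.0, -0.026, 1.0], [0.177, -0.12, 0.005, 0.0, 0.0, -0.026, 1.0], [0.186, -0.106, 0.005, 0.0, 0.0, -0.026, 1.0], [0.194, -0.09, 0.005, 0.0, 0.0, -0.026, 1.0]]
[[0.2, -0.074, 0.005, 0.0, 0.0, -0.026, 1.0], [0.206, -0.058, 0.005, 0.0, 0.0, -0.026, 1.0], [0.21, -0.041, 0.005, 0.0, 0.0, -0.026, 1.0], [0.212, -0.024, 0.005, 0.0, 0.0, -0.026, 1.0], [0.214, -0.007, 0.005, 0.0, 0.0, -0.026, 1.0]]
[[0.213, 0.011, 0.005, 0.0, 0.0, -0.026, 1.0], [0.212, 0.028, 0.005, 0.0, 0.0, -0.026, 1.0], [0.209, 0.045, 0.005, 0.0, 0.0, -0.026, 1.0], [0.205, 0.062, 0.005, 0.0, 0.0, -0.026, 1.0]]
[604.7 -69.7 129.5] [array([ 608., -111.,   50.]), array([ 596., -102.,  100.]), array([584., -93., 150.]), array([571., -84., 200.])]
jar_ochre [([548.0, 45.0, 116.0], 0.88)]
jar_ochre [([541.0, 53.0, 78.0], 0.76)]
shaker [([533.0, -32.0, 96.0], 0.82)]
shaker [([526.0, -29.0, 65.0], 0.89)]
tin [([526.0, -109.0, 89.0], 0.64)]
tin [([525.0, -86.0, 71.0], 0.55)]
glass [([463.0, -287.0, 47.0], 0.81)]
glass []
garlic [([429.0, 534.0, 39.0], 0.84)]
garlic [([413.0, 542.0, 31.0], 0.86)]
```

Call:
drive_tool([
  [[0.155, -0.147, 0.005, 0, 0, -0.026, 1], [0.166, -0.134, 0.005, 0, 0, -0.026, 1], [0.177, -0.12, 0.005, 0, 0, -0.026, 1], [0.186, -0.106, 0.005, 0, 0, -0.026, 1], [0.194, -0.09, 0.005, 0, 0, -0.026, 1]],
])

```text
t: 2.92
eef_pos: [305.8, -370.9, 227.5]
tcp_rot: [3.141, 0.0, 0.684]
ft_force: [2.0, -0.2, 0.2]
opening: 1.001
grip_force: 0.0
```

Call:
drive_tool([
  [[0.2, -0.074, 0.005, 0, 0, -0.026, 1], [0.206, -0.058, 0.005, 0, 0, -0.026, 1], [0.21, -0.041, 0.005, 0, 0, -0.026, 1], [0.212, -0.024, 0.005, 0, 0, -0.026, 1], [0.214, -0.007, 0.005, 0, 0, -0.026, 1]],
])

```text
t: 3.55
eef_pos: [441.7, -140.7, 221.4]
tcp_rot: [3.141, 0.0, 1.092]
ft_force: [0.4, -0.2, -0.2]
opening: 1.002
grip_force: 0.0
```

```bash
python3 plan.py 552 40 215 1.406 1
```

```text
4 t 3.55 open 1.002 [ 441.7 -140.7  221.4] [3.141 0.    1.092]
[[0.211, 0.015, 0.006, 0.0, 0.0, -0.025, 1.0], [0.209, 0.031, 0.006, 0.0, 0.0, -0.025, 1.0], [0.206, 0.048, 0.006, 0.0, 0.0, -0.025, 1.0], [0.202, 0.064, 0.006, 0.0, 0.0, -0.025, 1.0]]
```

Call:
drive_tool([
  [[0.211, 0.015, 0.006, 0, 0, -0.025, 1], [0.209, 0.031, 0.006, 0, 0, -0.025, 1], [0.206, 0.048, 0.006, 0, 0, -0.025, 1], [0.202, 0.064, 0.006, 0, 0, -0.025, 1], [0, 0, 0, 0, 0, 0, 1]],
])

```text
t: 4.18
eef_pos: [552.9, 40.5, 214.7]
tcp_rot: [3.141, -0.0, 1.408]
ft_force: [0.2, 0.1, -0.2]
opening: 0.998
grip_force: 0.0
```

```bash
python3 - <<'E'
from h import *
p=env.read_camera("wrist");cv2.imwrite("pics/wr0.png",p["color"]);s=env.state();print(s["t"],s["eef_pos"],s["tcp_rot"]);print(p["camera_matrix"],p["pose"].round(3))
for n in ["jar_ochre","shaker","tin","caddy","holder_square","holder_round"]: print(n,[(w(r["at"],p).round().tolist(),round(r["score"],2)) for r in env.place_of(n,p)[:1]])
E
```

```text
4.225 [552.01666338  39.12904908 214.74479967] [-3.14118908e+00  1.99402822e-04  1.40608624e+00]
[[371.64829954   0.         322.04612304]
 [  0.         371.64829954 238.84218795]
 [  0.           0.           1.        ]] [[ 9.87000e-01  1.56000e-01  3.90000e-02  5.63096e+02]
 [-1.61000e-01  9.59000e-01  2.35000e-01  1.04993e+02]
 [-1.00000e-03 -2.38000e-01  9.71000e-01  3.66419e+02]
 [ 0.00000e+00  0.00000e+00  0.00000e+00  1.00000e+00]]
jar_ochre [([552.0, 39.0, 18.0], 0.63)]
shaker [([539.0, -43.0, 17.0], 0.94)]
tin [([529.0, -113.0, 20.0], 0.78)]
caddy [([539.0, -43.0, 19.0], 0.41)]
holder_square []
holder_round [([546.0, -35.0, 10.0], 0.88)]
```

View pics/wr0.png

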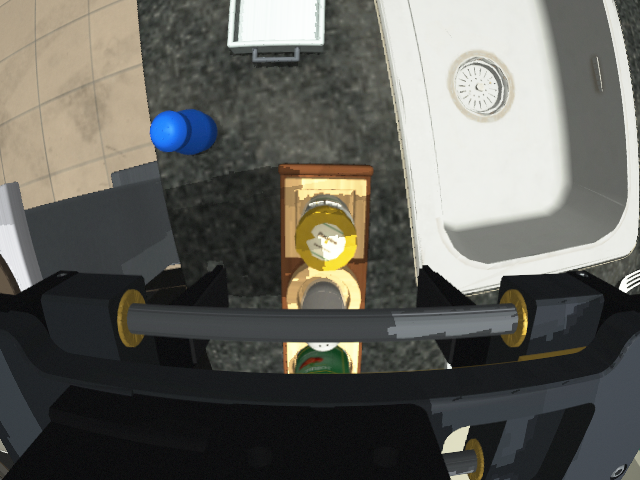

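Wrist view: jar cap at about (325,238), shaker (322,297) and tin behind it, blue look-alike (185,130), caddy end (277,25). The cap ray at z 114 gives (554,44), which agrees with the other views. Descend to grasp.

```bash
python3 plan.py 555 42.5 76 1.406 1
```

```text
3 t 4.53 open 1.002 [551.6  37.  215.3] [3.141 0.    1.402]
[[0.008, 0.003, 0.186, 0.0, 0.0, -0.0, 1.0], [0.008, 0.003, 0.186, 0.0, 0.0, -0.0, 1.0], [0.008, 0.003, 0.186, 0.0, 0.0, -0.0, 1.0]]
```

Call:
drive_tool([
  [[0.007, 0.003, 0.18, 0, 0, 0, 1], [0.007, 0.003, 0.19, 0, 0, 0, 1], [0.006, 0.003, 0.186, 0, 0, 0, 1], [0, 0, 0, 0, 0, 0, 1]],
])

```text
t: 5.03
eef_pos: [553.4, 41.9, 74.0]
tcp_rot: [-3.136, 0.001, 1.403]
ft_force: [0.3, 0.6, 0.2]
opening: 0.996
grip_force: 0.0
```

```bash
python3 plan.py 555 42.5 76 1.406 1;python3 plan.py 555 42.5 76 1.406 1
```

```text
1 t 5.03 open 0.996 [553.4  41.9  74. ] [-3.136e+00  1.000e-03  1.403e+00]
[[0.003, 0.006, -0.008, -0.002, 0.0, -0.001, 1.0]]
1 t 5.03 open 0.996 [553.4  41.9  74. ] [-3.136e+00  1.000e-03  1.403e+00]
[[0.003, 0.006, -0.008, -0.002, 0.0, -0.001, 1.0]]
```

Well placed. Close.

Call:
drive_tool([
  [[0, 0.005, 0, 0, 0, 0, 0], [0, 0, 0, 0, 0, 0, 0], [0, 0, 0, 0, 0, 0, 0], [0, 0, 0, 0, 0, 0, 0], [0, 0, 0, 0, 0, 0, 0]],
])

```text
t: 5.65
eef_pos: [556.2, 42.3, 76.4]
tcp_rot: [3.141, 0.0, 1.404]
ft_force: [0.7, -0.4, -0.4]
opening: 0.533
grip_force: 0.0
```

Call:
drive_tool([
  [[0, 0, 0, 0, 0, 0, 0], [0, 0, 0, 0, 0, 0, 0], [0, 0, 0, 0, 0, 0, 0], [0, 0, -0.05, 0, 0, 0, 0], [0, 0, -0.1, 0, 0, 0, 0]],
])

```text
t: 6.28
eef_pos: [555.7, 42.3, 113.8]
tcp_rot: [-3.14, 0.0, 1.404]
ft_force: [0.1, 0.4, -0.6]
opening: 0.464
grip_force: 30.0
```

```bash
python3 plan.py 544 251.5 130 1.39 0 45
```

```text
5 t 6.28 open 0.464 [555.7  42.3 113.8] [-3.14   0.     1.404]
[[0.164, -0.037, -0.013, -0.0, 0.0, 0.001, 0.0], [0.163, -0.038, -0.013, -0.0, 0.0, 0.001, 0.0], [0.163, -0.038, -0.013, -0.0, 0.0, 0.001, 0.0], [0.163, -0.038, -0.013, -0.0, 0.0, 0.001, 0.0], [0.163, -0.039, -0.013, -0.0, 0.0, 0.001, 0.0]]
```

Call:
drive_tool([
  [[0.164, -0.037, -0.013, 0, 0, 0, 0], [0.163, -0.038, -0.013, 0, 0, 0, 0], [0.163, -0.038, -0.013, 0, 0, 0, 0], [0.163, -0.038, -0.013, 0, 0, 0, 0], [0.163, -0.039, -0.013, 0, 0, 0, 0]],
])

```text
t: 6.9
eef_pos: [543.0, 252.7, 130.7]
tcp_rot: [3.141, -0.0, 1.404]
ft_force: [1.2, 0.1, -1.4]
opening: 0.464
grip_force: 30.0
```

Call:
drive_tool([
  [[0, 0, 0.08, 0, 0, 0, 0], [0, 0, 0.1, 0, 0, 0, 0], [0, 0, 0, 0, 0, 0, 0]],
])

```text
t: 7.28
eef_pos: [542.5, 251.2, 84.0]
tcp_rot: [-3.139, 0.001, 1.404]
ft_force: [0.2, 0.4, -0.6]
opening: 0.464
grip_force: 30.0
```

```bash
python3 plan.py 544 251.5 66 1.39 0 10; python3 - <<'E'
from h import *
p=env.read_camera("top");c=p["color"][170:260,160:330];q=env.read_camera("scene");d=q["color"][170:310,140:350]
a=cv2.resize(c,(680,360));b=cv2.resize(d,(340,227));im=np.zeros((587,680,3),np.uint8);im[:360]=a;im[360:,:340]=b;cv2.imwrite("pics/pl1.png",im)
E
```

```text
2 t 7.28 open 0.464 [542.5 251.2  84. ] [-3.139e+00  1.000e-03  1.404e+00]
[[0.001, 0.003, 0.036, -0.0, 0.0, 0.002, 0.0], [0.001, 0.003, 0.036, -0.0, 0.0, 0.002, 0.0]]
```

View pics/pl1.png

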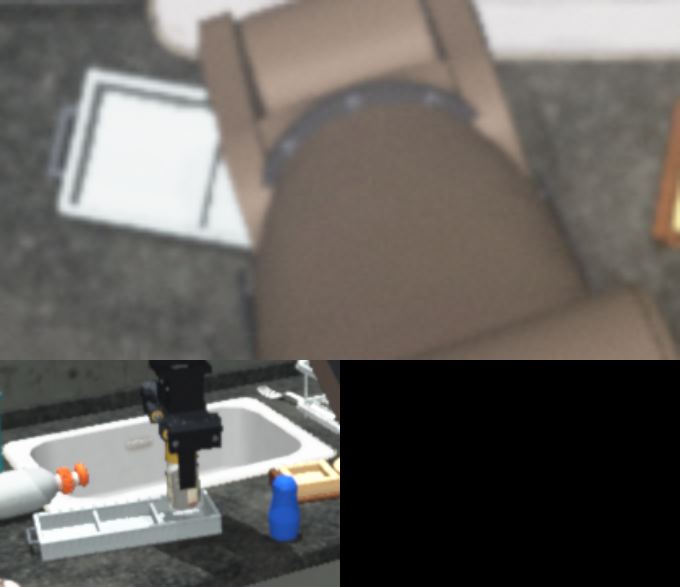

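The jar hangs over the right compartment (185,505 in the composite), and the blue look-alike stands untouched. Lower gently.

Call:
drive_tool([
  [[0, 0.003, 0.032, 0, 0, 0, 0], [0, 0, 0.03, 0, 0, 0, 0], [0, 0, 0.012, 0, 0, 0, 0], [0, 0, 0, 0, 0, 0, 0]],
])

```text
t: 7.88
eef_pos: [543.8, 251.1, 66.1]
tcp_rot: [-3.141, 0.0, 1.404]
ft_force: [-0.3, 0.4, -0.5]
opening: 0.461
grip_force: 30.0
```

Call:
drive_tool([
  [[0, 0, 0.008, 0, 0, 0, 0], [0, 0, 0.004, 0, 0, 0, 0], [0, 0, 0, 0, 0, 0, 0]],
])

```text
t: 8.25
eef_pos: [544.0, 251.3, 64.1]
tcp_rot: [3.141, -0.0, 1.404]
ft_force: [-2.1, -1.1, 6.9]
opening: 0.459
grip_force: 30.0
```

Call:
drive_tool([
  [[0, 0, 0, 0, 0, 0, 0.85], [0, 0, 0, 0, 0, 0, 0.85], [0, 0, 0, 0, 0, 0, 0.85], [0, 0, -0.02, 0, 0, 0, 1], [0, 0, -0.15, 0, 0, 0, 1]],
])

```text
t: 8.88
eef_pos: [543.0, 250.8, 104.7]
tcp_rot: [-3.138, 0.002, 1.404]
ft_force: [0.2, 0.4, 0.5]
opening: 0.934
grip_force: 0.0
```

Call:
drive_tool([
  [[0, 0, -0.2, 0, 0, 0, 1], [0, 0, -0.2, 0, 0, 0, 1], [0, 0, 0, 0, 0, 0, 1]],
])

```text
t: 9.25
eef_pos: [545.1, 251.7, 209.9]
tcp_rot: [3.135, -0.003, 1.404]
ft_force: [0.0, 0.0, -0.9]
opening: 1.0
grip_force: 0.0
```

```bash
python3 plan.py 541 -37.5 205 1.406 1
```

```text
6 t 9.25 open 1.0 [545.1 251.7 209.9] [ 3.135e+00 -3.000e-03  1.404e+00]
[[-0.191, 0.029, 0.003, 0.0, -0.0, -0.0, 1.0], [-0.191, 0.029, 0.003, 0.0, -0.0, -0.0, 1.0], [-0.191, 0.029, 0.003, 0.0, -0.0, -0.0, 1.0], [-0.191, 0.029, 0.003, 0.0, -0.0, -0.0, 1.0], [-0.191, 0.029, 0.003, 0.0, -0.0, -0.0, 1.0]]
[[-0.191, 0.029, 0.003, 0.0, -0.0, -0.0, 1.0]]
```

Call:
drive_tool([
  [[-0.19, 0.029, 0.003, 0, 0, 0, 1], [-0.191, 0.029, 0.003, 0, 0, 0, 1], [-0.191, 0.029, 0.003, 0, 0, 0, 1], [-0.191, 0.029, 0.003, 0, 0, 0, 1], [-0.191, 0.029, 0.003, 0, 0, 0, 1]],
])

```text
t: 9.88
eef_pos: [539.4, 8.5, 201.2]
tcp_rot: [-3.14, 0.0, 1.404]
ft_force: [0.5, -0.0, 0.1]
opening: 1.0
grip_force: 0.0
```

```bash
python3 - <<'E'
from h import *
import pickle
p=env.read_camera("wrist");pickle.dump(p,open("w1.pkl","wb"));q=env.read_camera("scene");pickle.dump(q,open("s1.pkl","wb"))
for n in ["jar_ochre","shaker","tin"]:
  for v in (p,q): print(n,[(w(r["at"],v).round().tolist(),round(r["score"],2)) for r in env.place_of(n,v)[:2]])
a=cv2.resize(q["color"][100:300,280:460],None,fx=2,fy=2)
b=cv2.resize(p["color"],None,fx=.68,fy=.68)
im=np.zeros((400,800,3),np.uint8);im[:,:360]=a;im[:326,360:795]=b;cv2.imwrite("pics/m1.png",im)
E
python3 plan.py 541 -37.5 205 1.406 1
```

```text
jar_ochre []
jar_ochre [([545.0, 253.0, 5.0], 0.77)]
shaker [([537.0, -45.0, 16.0], 0.92), ([441.0, 147.0, 2.0], 0.78)]
shaker [([449.0, 148.0, -3.0], 0.91), ([541.0, -35.0, 14.0], 0.58)]
tin [([525.0, -113.0, 16.0], 0.74)]
tin []
1 t 10.28 open 0.998 [539.9  11.  201.9] [-3.141  0.     1.405]
[[-0.191, 0.036, -0.012, -0.0, 0.0, -0.0, 1.0]]
```

View pics/m1.png

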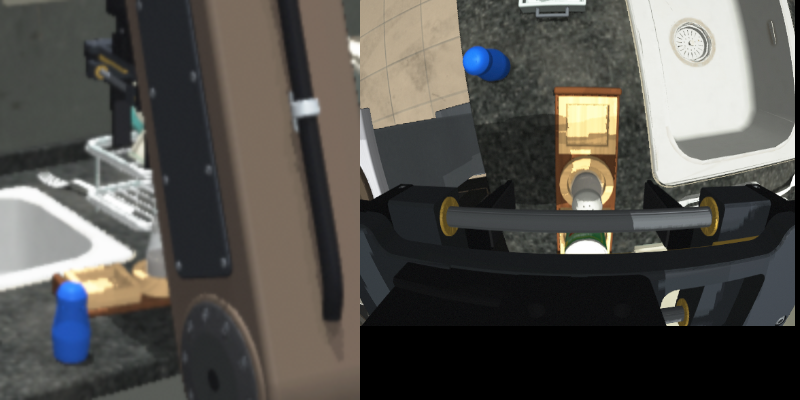

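```bash
python3 - <<'E'
import pickle
import m
from m import *
S0=m.S
t=[(418,128),(475,118),(470,185),(408,193)];s=[(380,120),(411,131),(374,192),(346,184)]
for a in t:
  for b in s:
    p=tri(a,b);e=np.hypot(*(np.array(proj(p,T))-a))+np.hypot(*(np.array(proj(p,S))-b)); print(a,b,p,round(e,1))
im=cv2.imread("pics/scene0.png")[90:215,325:425];jm=cv2.imread("pics/top0.png")[100:220,390:490]
a=cv2.resize(im,(400,500));b=cv2.resize(jm,(400,480));o=np.zeros((500,800,3),np.uint8);o[:,:400]=a;o[:480,400:]=b;cv2.imwrite("pics/plate.png",o)
E
```

```text
(418, 128) (380, 120) [ 663.1 -119.9  280.3] 33.7
(418, 128) (411, 131) [ 643.  -153.1  258. ] 68.6
(418, 128) (374, 192) [ 744.2 -164.3   56.2] 29.4
(418, 128) (346, 184) [ 760.  -128.1   78.3] 1.1
(475, 118) (380, 120) [ 719.2 -210.8  255.8] 3.9
(475, 118) (411, 131) [ 705.9 -253.4  224.3] 31.3
(475, 118) (374, 192) [ 817.3 -277.1   10.3] 9.5
(475, 118) (346, 184) [ 823.2 -229.7   45.5] 40.6
(470, 185) (380, 120) [ 582.6 -155.3  292.4] 34.6
(470, 185) (411, 131) [ 571.6 -196.4  259.2] 0.4
(470, 185) (374, 192) [ 643.4 -203.1   81.3] 41.1
(470, 185) (346, 184) [ 648.1 -158.9  116.9] 71.6
(408, 193) (380, 120) [537.4 -67.4 308.8] 8.3
(408, 193) (411, 131) [520.7 -99.6 284.4] 42.0
(408, 193) (374, 192) [588. -98. 113.] 3.4
(408, 193) (346, 184) [600.4 -63.9 137. ] 26.2
```

View pics/plate.png

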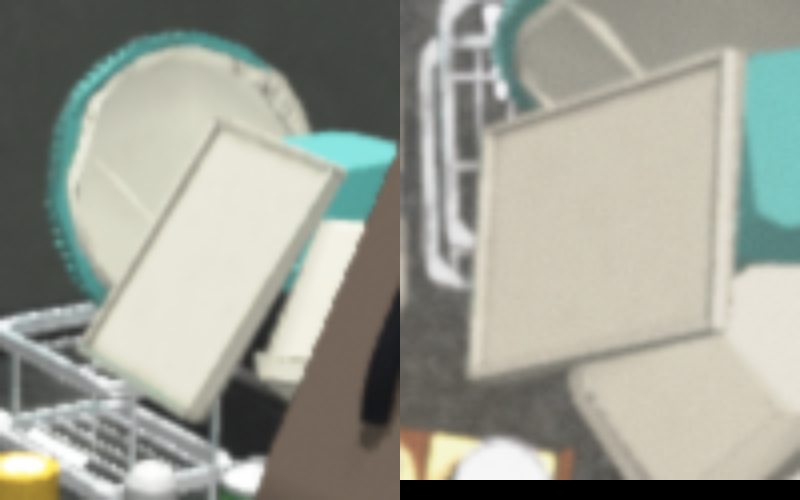

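Plate in the rack (top px 408–475,118–193) rises to z≈259 near (571,-196), low corner at (588,-98,113): so I take the shaker with yaw 1.6, and the tin last with the fingers along the row, keeping the body clear of that plate.

```bash
python3 plan.py 541 -37.5 160 1.62 1
```

```text
2 t 10.38 open 0.999 [540.   10.9 202. ] [-3.141  0.     1.405]
[[-0.095, 0.018, 0.084, -0.0, 0.0, -0.034, 1.0], [-0.096, 0.008, 0.084, -0.0, 0.0, -0.034, 1.0]]
```

Call:
drive_tool([
  [[-0.095, 0.018, 0.084, 0, 0, -0.034, 1], [-0.096, 0.008, 0.084, 0, 0, -0.034, 1], [0, 0, 0, 0, 0, 0, 1]],
])

```text
t: 10.75
eef_pos: [540.6, -38.6, 159.0]
tcp_rot: [-3.139, -0.0, 1.616]
ft_force: [-0.2, 0.3, -0.6]
opening: 1.003
grip_force: 0.0
```

```bash
python3 - <<'E'
from h import *
q=env.read_camera("wrist")
for n in ["shaker","tin"]:
  print(n,[(w(r["at"],q).round().tolist(),round(r["score"],2)) for r in env.place_of(n,q)[:2]])
E
python3 plan.py 541 -37.5 66 1.62 1
```

```text
shaker [([538.0, -43.0, 16.0], 0.86), ([446.0, 148.0, -3.0], 0.57)]
tin [([526.0, -112.0, 19.0], 0.69)]
2 t 10.9 open 0.999 [541.3 -37.5 160.8] [3.141 0.    1.616]
[[0.0, -0.001, 0.19, 0.0, 0.0, -0.001, 1.0], [0.0, -0.001, 0.19, 0.0, 0.0, -0.001, 1.0]]
```

Call:
drive_tool([
  [[-0.01, -0.004, 0.18, 0, 0, 0, 1], [0, 0, 0.19, 0, 0, 0, 1], [0, 0, 0.01, 0, 0, 0, 0.6], [0, 0, 0, 0, 0, 0, 0], [0, 0, 0, 0, 0, 0, 0]],
])

```text
t: 11.52
eef_pos: [541.1, -40.7, 67.0]
tcp_rot: [3.139, 0.001, 1.617]
ft_force: [-1.2, -0.6, 0.2]
opening: 0.742
grip_force: 0.0
```

Call:
drive_tool([
  [[0, 0, 0, 0, 0, 0, 0], [0, 0, 0, 0, 0, 0, 0], [0, 0, 0, 0, 0, 0, 0], [0, 0, 0, 0, 0, 0, 0]],
])

```text
t: 12.02
eef_pos: [540.5, -40.9, 65.4]
tcp_rot: [3.141, 0.0, 1.617]
ft_force: [0.6, 0.4, 3.2]
opening: 0.426
grip_force: 29.9
```

Call:
drive_tool([
  [[0, 0, -0.05, 0, 0, 0, 0], [0, 0, -0.16, 0, 0, 0, 0], [0.02, 0, 0, 0, 0, 0, 0], [0, 0, 0, 0, 0, 0, 0]],
])

```text
t: 12.52
eef_pos: [539.6, -35.5, 117.6]
tcp_rot: [-3.141, 0.0, 1.618]
ft_force: [1.0, 0.9, -1.8]
opening: 0.417
grip_force: 29.6
```

```bash
python3 - <<'E'
from h import *
p=env.read_camera("wrist");q=env.read_camera("scene")
a=cv2.resize(q["color"][150:270,290:390],(400,480));b=cv2.resize(p["color"][150:350,220:420],(400,400))
im=np.zeros((480,800,3),np.uint8);im[:,:400]=a;im[:400,400:]=b;cv2.imwrite("pics/g2.png",im)
E
python3 plan.py 558 330 130 1.39 0 50
```

```text
8 t 12.62 open 0.42 [539.5 -35.7 116.9] [-3.14  -0.     1.618]
[[0.182, 0.018, -0.007, -0.0, -0.0, 0.009, 0.0], [0.183, 0.013, -0.007, -0.0, -0.0, 0.009, 0.0], [0.183, 0.007, -0.007, -0.0, -0.0, 0.009, 0.0], [0.183, 0.002, -0.007, -0.0, -0.0, 0.009, 0.0], [0.183, -0.003, -0.007, -0.0, -0.0, 0.009, 0.0]]
[[0.183, -0.008, -0.007, -0.0, -0.0, 0.009, 0.0], [0.183, -0.013, -0.007, -0.0, -0.0, 0.009, 0.0], [0.182, -0.019, -0.007, -0.0, -0.0, 0.009, 0.0]]
```

View pics/g2.png

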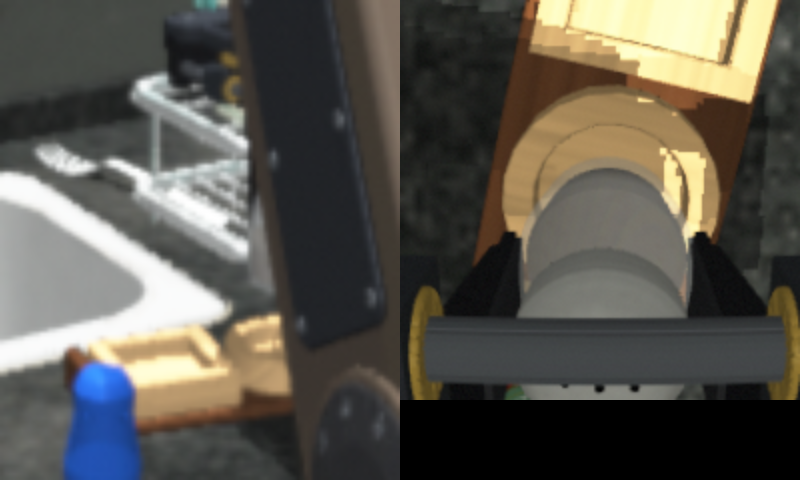

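The shaker is gripped centrally ((600,250) in the composite) and clear of its cup. The placed jar lies on the way, so I lift to z≈185 first.

Call:
drive_tool([
  [[0.1, 0.01, -0.14, 0, 0, 0.009, 0], [0.16, 0.01, -0.14, 0, 0, 0.009, 0], [0.183, 0.01, 0, 0, 0, 0.009, 0], [0.183, 0.005, 0, 0, 0, 0.009, 0], [0.183, 0, 0, 0, 0, 0.009, 0]],
])

```text
t: 13.25
eef_pos: [551.7, 167.7, 186.7]
tcp_rot: [-3.14, 0.001, 1.475]
ft_force: [1.3, -0.6, -1.8]
opening: 0.419
grip_force: 29.6
```

```bash
python3 plan.py 558 330 187 1.39 0 50
```

```text
4 t 13.25 open 0.419 [551.7 167.7 186.7] [-3.140e+00  1.000e-03  1.475e+00]
[[0.162, -0.009, -0.0, -0.0, 0.0, 0.007, 0.0], [0.162, -0.013, -0.0, -0.0, 0.0, 0.007, 0.0], [0.162, -0.016, -0.0, -0.0, 0.0, 0.007, 0.0], [0.161, -0.02, -0.0, -0.0, 0.0, 0.007, 0.0]]
```

Call:
drive_tool([
  [[0.162, -0.009, 0, 0, 0, 0.007, 0], [0.162, -0.013, 0, 0, 0, 0.007, 0], [0.162, -0.016, 0, 0, 0, 0.007, 0], [0.161, -0.02, 0, 0, 0, 0.007, 0], [0, 0, 0, 0, 0, 0, 0]],
])

```text
t: 13.88
eef_pos: [557.6, 330.7, 186.0]
tcp_rot: [-3.14, 0.001, 1.391]
ft_force: [0.3, -0.7, -0.9]
opening: 0.422
grip_force: 29.6
```

```bash
python3 - <<'E'
from h import *
q=env.read_camera("scene")
for n in ["shaker","jar_ochre"]:
  print(n,[(w(r["at"],q).round().tolist(),round(r["score"],2)) for r in env.place_of(n,q)[:3]])
cv2.imwrite("pics/g3.png",cv2.resize(q["color"][140:300,140:340],None,fx=3,fy=3))
E
python3 plan.py 558 330 70 1.39 0 50
```

```text
shaker [([450.0, 151.0, 0.0], 0.68), ([560.0, 337.0, 137.0], 0.55)]
jar_ochre [([548.0, 253.0, 5.0], 0.8)]
3 t 14.03 open 0.424 [558.  327.9 186.8] [-3.140e+00  1.000e-03  1.388e+00]
[[0.003, -0.0, 0.156, -0.0, 0.0, -0.0, 0.0], [0.003, -0.0, 0.156, -0.0, 0.0, -0.0, 0.0], [0.003, -0.0, 0.156, -0.0, 0.0, -0.0, 0.0]]
```

View pics/g3.png

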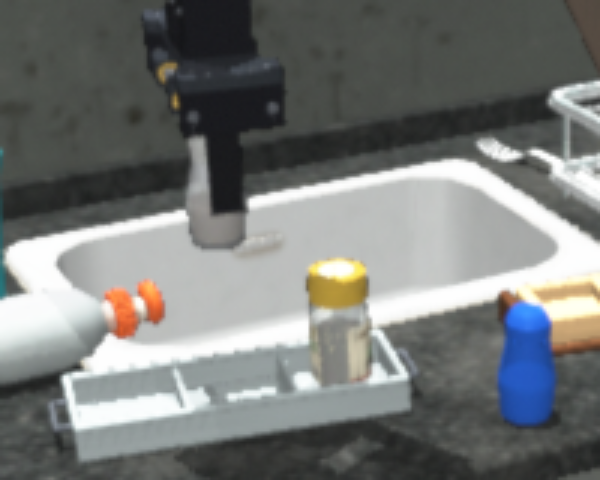

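The shaker hangs upright (218,190), waisted where held (which explains the 0.42 opening); the jar stands in the right compartment (338,325). Lower.

Call:
drive_tool([
  [[0.002, 0, 0.17, 0, 0, 0, 0], [0, 0, 0.18, 0, 0, 0, 0], [0, 0, 0.11, 0, 0, 0, 0], [0, 0, 0.036, 0, 0, 0, 0], [0, 0, 0.012, 0, 0, 0, 0]],
])

```text
t: 14.65
eef_pos: [558.8, 328.6, 60.9]
tcp_rot: [3.141, 0.0, 1.387]
ft_force: [-0.1, -0.1, -1.1]
opening: 0.421
grip_force: 29.6
```

Call:
drive_tool([
  [[0, 0, 0.008, 0, 0, 0, 0], [0, 0, 0.006, 0, 0, 0, 0], [0, 0, 0, 0, 0, 0, 0]],
])

```text
t: 15.02
eef_pos: [558.5, 329.3, 57.6]
tcp_rot: [3.141, -0.0, 1.388]
ft_force: [-0.3, 0.2, -1.3]
opening: 0.421
grip_force: 29.6
```

Call:
drive_tool([
  [[0, 0, 0.008, 0, 0, 0, 0], [0, 0, 0.004, 0, 0, 0, 0], [0, 0, 0, 0, 0, 0, 0]],
])

```text
t: 15.4
eef_pos: [558.3, 329.2, 54.0]
tcp_rot: [-3.141, 0.0, 1.388]
ft_force: [0.3, 1.2, -0.6]
opening: 0.419
grip_force: 29.6
```

Call:
drive_tool([
  [[0, 0, 0.006, 0, 0, 0, 0], [0, 0, 0.002, 0, 0, 0, 0], [0, 0, 0, 0, 0, 0, 0]],
])

```text
t: 15.78
eef_pos: [558.5, 329.3, 53.3]
tcp_rot: [3.141, -0.0, 1.388]
ft_force: [-3.6, -2.0, 10.6]
opening: 0.421
grip_force: 30.4
```

Contact. Release and rise.

Call:
drive_tool([
  [[0, 0, -0.003, 0, 0, 0, 0.8], [0, 0, 0, 0, 0, 0, 0.8], [0, 0, 0, 0, 0, 0, 0.8], [0, 0, -0.04, 0, 0, 0, 0.9], [0, 0, -0.15, 0, 0, 0, 1]],
])

```text
t: 16.4
eef_pos: [557.6, 328.8, 99.6]
tcp_rot: [-3.139, 0.002, 1.388]
ft_force: [0.1, -0.7, -0.3]
opening: 0.887
grip_force: 0.0
```

Call:
drive_tool([
  [[0, 0, -0.22, 0, 0, 0, 1], [0, 0, -0.22, 0, 0, 0, 1], [-0.2, 0.05, 0, 0, 0, -0.05, 1], [-0.2, 0.01, 0, 0, 0, -0.05, 1], [-0.2, -0.02, 0, 0, 0, -0.05, 1]],
])

```text
t: 17.02
eef_pos: [564.2, 176.1, 211.2]
tcp_rot: [3.141, 0.0, 1.865]
ft_force: [0.1, -0.5, -1.2]
opening: 1.001
grip_force: 0.0
```

```bash
python3 plan.py 480 -80 225 2.89 1; python3 - <<'E'
from h import *
q=env.read_camera("scene")
for n in ["shaker","jar_ochre"]:
  print(n,[(w(r["at"],q).round().tolist(),round(r["score"],2)) for r in env.place_of(n,q)[:3]])
E
```

```text
6 t 17.02 open 1.001 [564.2 176.1 211.2] [3.141 0.    1.865]
[[-0.147, -0.103, -0.009, 0.0, 0.0, -0.054, 1.0], [-0.127, -0.127, -0.009, 0.0, 0.0, -0.054, 1.0], [-0.104, -0.147, -0.009, 0.0, 0.0, -0.054, 1.0], [-0.078, -0.162, -0.009, 0.0, 0.0, -0.054, 1.0], [-0.049, -0.173, -0.009, 0.0, 0.0, -0.054, 1.0]]
[[-0.019, -0.179, -0.009, 0.0, 0.0, -0.054, 1.0]]
shaker [([560.0, 337.0, 4.0], 0.9), ([450.0, 148.0, -4.0], 0.78)]
jar_ochre [([548.0, 254.0, 5.0], 0.83)]
```

Call:
drive_tool([
  [[-0.147, -0.103, -0.009, 0, 0, -0.054, 1], [-0.127, -0.127, -0.009, 0, 0, -0.054, 1], [-0.104, -0.147, -0.009, 0, 0, -0.054, 1], [-0.078, -0.162, -0.009, 0, 0, -0.054, 1], [-0.049, -0.173, -0.009, 0, 0, -0.054, 1]],
])

```text
t: 17.8
eef_pos: [492.3, -35.7, 222.2]
tcp_rot: [3.141, 0.001, 2.712]
ft_force: [0.7, -0.2, -0.1]
opening: 1.002
grip_force: 0.0
```

Call:
drive_tool([
  [[-0.019, -0.179, -0.009, 0, 0, -0.054, 1], [0, 0, 0, 0, 0, 0, 1]],
])

```text
t: 18.05
eef_pos: [477.8, -79.2, 224.5]
tcp_rot: [-3.141, 0.001, 2.876]
ft_force: [0.1, 0.5, -0.8]
opening: 1.0
grip_force: 0.0
```

```bash
python3 plan.py 529 -114.5 150 2.89 1; python3 - <<'E'
from h import *
q=env.read_camera("wrist")
for n in ["tin","holder_large"]:
  print(n,[(w(r["at"],q).round().tolist(),round(r["score"],2)) for r in env.place_of(n,q)[:3]])
cv2.imwrite("pics/g4.png",q["color"]); print(q["pose"].round(3).tolist())
E
```

```text
2 t 18.05 open 1.0 [477.8 -79.2 224.5] [-3.141e+00  1.000e-03  2.876e+00]
[[-0.117, -0.041, 0.149, -0.0, 0.0, -0.002, 1.0], [-0.117, -0.042, 0.149, -0.0, 0.0, -0.002, 1.0]]
tin [([526.0, -113.0, 20.0], 0.69)]
holder_large []
[[0.262, -0.937, -0.229, 413.044], [0.965, 0.255, 0.063, -62.804], [-0.0, -0.238, 0.971, 376.095], [0.0, 0.0, 0.0, 1.0]]
```

View pics/g4.png

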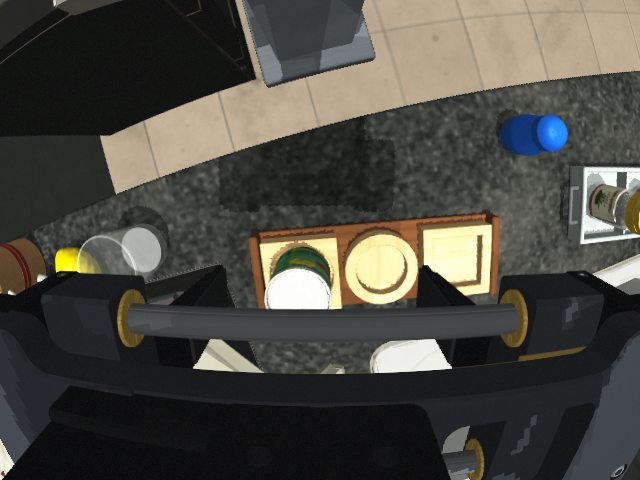

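Wrist view: tin top about (298,290), glass (120,250), and a cream dish at (230,355) behind; I check where that dish stands against the top view.

```bash
python3 - <<'E'
from h import *
T=env.read_camera("top"); W=env.read_camera("wrist")
def pw(p):
    P=W["pose"];K=W["camera_matrix"];c=P[:3,:3].T@(p-P[:3,3]);r=np.hypot(c[0],c[1]);th=np.arctan2(r,-c[2]);return K[0,2]+K[0,0]*th*c[0]/r, K[1,2]-K[0,0]*th*c[1]/r
for px in [(433,196),(446,219),(465,230),(408,193)]:
    for z in (30,60,90,120,150): p=onz(*px,z,T); print(px,p.round(),np.round(pw(p)))
t=cv2.resize(cv2.imread("pics/top0.png")[150:260,390:500],(440,440));x=cv2.resize(W["color"][320:385,150:290],(360,167))
o=np.zeros((440,800,3),np.uint8);o[:,:440]=t;o[:167,440:]=x;cv2.imwrite("pics/d.png",o)
E
```

```text
(433, 196) [ 603. -170.   30.] [270. 353.]
(433, 196) [ 596. -164.   60.] [270. 361.]
(433, 196) [ 589. -157.   90.] [270. 371.]
(433, 196) [ 582. -150.  120.] [271. 382.]
(433, 196) [ 574. -144.  150.] [271. 396.]
(446, 219) [ 546. -200.   30.] [227. 313.]
(446, 219) [ 540. -193.   60.] [224. 319.]
(446, 219) [ 534. -185.   90.] [221. 326.]
(446, 219) [ 528. -178.  120.] [217. 335.]
(446, 219) [ 522. -171.  150.] [213. 345.]
(465, 230) [ 519. -245.   30.] [180. 298.]
(465, 230) [ 513. -237.   60.] [175. 304.]
(465, 230) [ 508. -229.   90.] [168. 309.]
(465, 230) [ 502. -220.  120.] [161. 317.]
(465, 230) [ 497. -212.  150.] [152. 325.]
(408, 193) [ 611. -109.   30.] [326. 347.]
(408, 193) [ 603. -104.   60.] [330. 355.]
(408, 193) [596. -99.  90.] [334. 364.]
(408, 193) [589. -93. 120.] [339. 375.]
(408, 193) [581. -88. 150.] [345. 389.]
```

View pics/d.png

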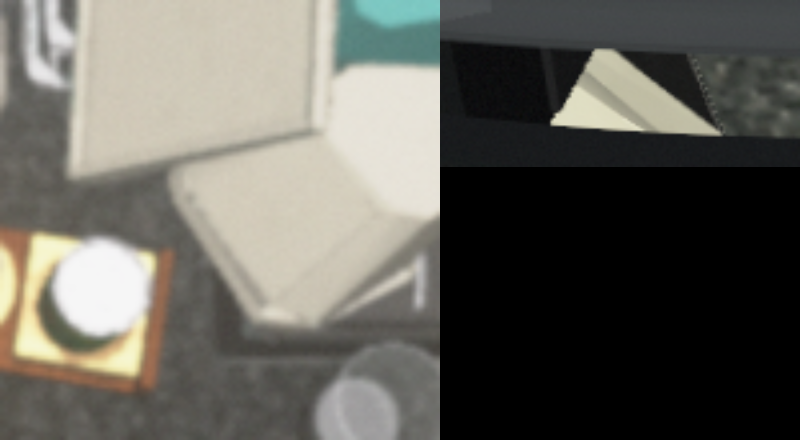

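The bowl's near corner stands at about (505,-190,140), so I tilt the tool 15° about the closing axis, body leaning away from the rack, with the jaws closing along (0.8,0.6).

```bash
sed -i 's/^g=np.*/tilt=float(sys.argv[7]) if len(sys.argv)>7 else 0\ng=np.array([x,y,z]); Rg=R.from_euler("xyz",[np.pi,0,yaw])*R.from_euler("y",-tilt)/' plan.py; python3 plan.py 528 -114 205 2.214 1 50 0.262
```

```text
5 t 18.3 open 0.998 [478.3 -76.9 223.9] [3.142 0.    2.877]
[[-0.046, -0.018, 0.015, 0.006, -0.016, 0.042, 1.0], [-0.047, -0.012, 0.018, 0.006, -0.016, 0.042, 1.0], [-0.047, -0.005, 0.02, 0.006, -0.016, 0.042, 1.0], [-0.047, 0.001, 0.023, 0.006, -0.016, 0.042, 1.0], [-0.045, 0.008, 0.025, 0.006, -0.016, 0.042, 1.0]]
```

Call:
drive_tool([
  [[-0.046, -0.018, 0.015, 0.006, -0.016, 0.042, 1], [-0.047, -0.012, 0.018, 0.006, -0.016, 0.042, 1], [-0.047, -0.005, 0.02, 0.006, -0.016, 0.042, 1], [-0.047, 0.001, 0.023, 0.006, -0.016, 0.042, 1], [-0.045, 0.008, 0.025, 0.006, -0.016, 0.042, 1]],
])

```text
t: 18.92
eef_pos: [528.2, -114.3, 204.8]
tcp_rot: [-3.136, 0.265, 2.21]
ft_force: [-0.2, 1.2, -0.7]
opening: 1.002
grip_force: 0.0
```

```bash
python3 - <<'E'
from h import *
q=env.read_camera("wrist"); cv2.imwrite("pics/g5.png",q["color"])
print([(w(r["at"],q).round().tolist(),round(r["score"],2)) for r in env.place_of("tin",q)[:3]],env.state()["tcp_rot"])
P=q["pose"];K=q["camera_matrix"]
def fray(u,v):
    a=np.array([u-K[0,2],v-K[1,2]]);r=np.hypot(*a);th=r/K[0,0];d=P[:3,:3]@np.array([a[0]/r*np.sin(th),-a[1]/r*np.sin(th),-np.cos(th)]);return P[:3,3],d
hsv=cv2.cvtColor(q["color"],cv2.COLOR_BGR2HSV)
o,d=fray(320,300);print(o+d*(88-o[2])/d[2])
E
python3 plan.py 528 -114 78 2.214 1 45 0.262
```

```text
[([527.0, -112.0, 19.0], 0.89)] [-3.13447085  0.26346186  2.2135689 ]
[ 579.71861659 -189.69515072   88.        ]
3 t 19.02 open 1.0 [ 528.  -114.   204.4] [-3.134  0.263  2.214]
[[0.044, 0.001, 0.163, -0.001, 0.0, -0.0, 1.0], [0.044, 0.001, 0.163, -0.001, 0.0, -0.0, 1.0], [0.044, 0.0, 0.163, -0.001, 0.0, -0.0, 1.0]]
```

View pics/g5.png

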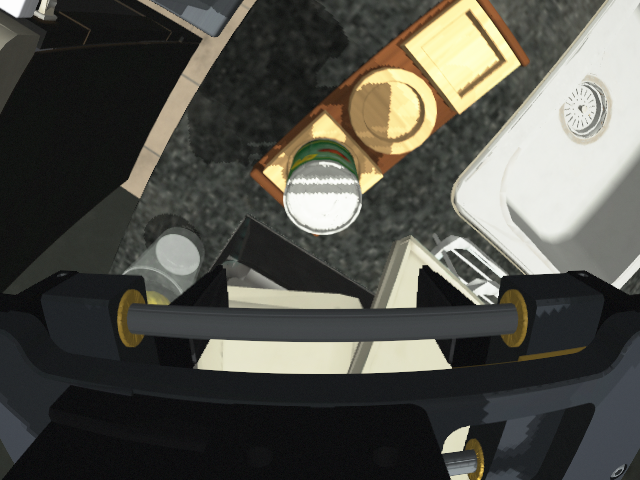

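Tin top at (324,200), plate corner (408,237), dark tray corner (250,217), bowl rim (225–370,288). Quick triangulation against the top view.

```bash
python3 - <<'E'
from h import *
T=env.read_camera("top"); q=env.read_camera("wrist");P=q["pose"];K=q["camera_matrix"]
def fray(u,v):
    a=np.array([u-K[0,2],v-K[1,2]]);r=np.hypot(*a);th=r/K[0,0];return P[:3,3],P[:3,:3]@np.array([a[0]/r*np.sin(th),-a[1]/r*np.sin(th),-np.cos(th)])
o,d=fray(324,200);print("tin",o+d*(88-o[2])/d[2])
for n,a,b in [("D",(408,193),(408,237)),("tray",(444,238),(250,217)),("bowlL",(433,196),(370,296)),("bowlN",(454,230),(226,287))]:
    A=np.zeros((3,3));B=np.zeros(3)
    for o,d in [ray(*a,T),fray(*b)]:
        d=d/np.linalg.norm(d);M=np.eye(3)-np.outer(d,d);A+=M;B+=M@o
    p=np.linalg.solve(A,B);r=p-[528,-114,0];print(n,p.round(),"w",round(.6*r[0]-.8*r[1]),"along",round(.8*r[0]+.6*r[1]),np.hypot(*(np.array(proj(p,T))-a)).round(1))
E
```

```text
tin [ 527.3162975  -114.65651734   88.        ]
D [596. -99.  89.] w 29 along 63 0.1
tray [ 500. -197.   15.] w 50 along -72 0.5
bowlL [ 584. -145.  126.] w 58 along 26 2.6
bowlN [ 501. -193.  131.] w 47 along -69 0.2
```

Tin at (527,-114.5), and the obstacles clear the tilted body (w ≥ 29 against 21). Descend.

Call:
drive_tool([
  [[0.044, 0.001, 0.163, 0, 0, 0, 1], [0.044, 0.001, 0.163, 0, 0, 0, 1], [0.044, 0, 0.163, 0, 0, 0, 1], [0, 0, 0, 0, 0, 0, 0], [0, 0, 0, 0, 0, 0, 0]],
])

```text
t: 19.75
eef_pos: [527.7, -115.4, 79.7]
tcp_rot: [-3.135, 0.264, 2.215]
ft_force: [-0.3, -0.1, 0.1]
opening: 0.843
grip_force: 0.0
```

Call:
drive_tool([
  [[0, 0, 0, 0, 0, 0, 0], [0, 0, 0, 0, 0, 0, 0], [0, 0, 0, 0, 0, 0, 0], [0, 0, 0, 0, 0, 0, 0]],
])

```text
t: 20.25
eef_pos: [527.6, -115.4, 79.4]
tcp_rot: [-3.136, 0.265, 2.214]
ft_force: [-3.1, 1.1, 8.3]
opening: 0.599
grip_force: 30.0
```

```bash
python3 plan.py 527 -114.5 215 2.214 0 50 0.262
```

```text
3 t 20.25 open 0.599 [ 527.6 -115.4   79.4] [-3.136  0.265  2.214]
[[-0.046, -0.001, -0.175, -0.001, 0.0, 0.0, 0.0], [-0.046, -0.001, -0.175, -0.001, 0.0, 0.0, 0.0], [-0.046, -0.0, -0.175, -0.001, 0.0, 0.0, 0.0]]
```

Call:
drive_tool([
  [[-0.02, 0, -0.08, 0, 0, 0, 0], [-0.045, 0, -0.17, 0, 0, 0, 0], [-0.045, 0, -0.17, 0, 0, 0, 0], [-0.02, 0, -0.08, 0, 0, 0, 0]],
])

```text
t: 20.75
eef_pos: [527.4, -113.8, 210.0]
tcp_rot: [-3.136, 0.265, 2.214]
ft_force: [0.2, -0.8, -2.1]
opening: 0.6
grip_force: 30.0
```

```bash
python3 plan.py 572 409 205 1.39 0 50 0.262
```

```text
11 t 20.75 open 0.6 [ 527.4 -113.8  210. ] [-3.136  0.265  2.214]
[[0.138, 0.127, -0.036, 0.006, 0.0, 0.023, 0.0], [0.147, 0.116, -0.039, 0.006, 0.0, 0.023, 0.0], [0.155, 0.104, -0.041, 0.006, 0.0, 0.023, 0.0], [0.162, 0.092, -0.042, 0.006, 0.0, 0.023, 0.0], [0.168, 0.079, -0.044, 0.006, 0.0, 0.023, 0.0]]
[[0.173, 0.066, -0.045, 0.006, 0.0, 0.023, 0.0], [0.178, 0.052, -0.046, 0.006, 0.0, 0.023, 0.0], [0.181, 0.039, -0.047, 0.006, 0.0, 0.023, 0.0], [0.183, 0.024, -0.048, 0.006, 0.0, 0.023, 0.0], [0.184, 0.01, -0.048, 0.006, 0.0, 0.023, 0.0]]
[[0.185, -0.004, -0.048, 0.006, 0.0, 0.023, 0.0]]
```

Call:
drive_tool([
  [[0.138, 0.127, -0.036, 0.006, 0, 0.023, 0], [0.147, 0.116, -0.039, 0.006, 0, 0.023, 0], [0.155, 0.104, -0.041, 0.006, 0, 0.023, 0], [0.162, 0.092, -0.042, 0.006, 0, 0.023, 0], [0.168, 0.079, -0.044, 0.006, 0, 0.023, 0]],
])

```text
t: 21.38
eef_pos: [547.0, 125.7, 205.2]
tcp_rot: [-3.138, 0.265, 1.838]
ft_force: [0.6, -0.7, -3.0]
opening: 0.601
grip_force: 30.0
```

Call:
drive_tool([
  [[0.173, 0.066, -0.045, 0.006, 0, 0.023, 0], [0.178, 0.052, -0.046, 0.006, 0, 0.023, 0], [0.181, 0.039, -0.047, 0.006, 0, 0.023, 0], [0.183, 0.024, -0.048, 0.006, 0, 0.023, 0], [0.184, 0.01, -0.048, 0.006, 0, 0.023, 0]],
])

```text
t: 22.0
eef_pos: [566.9, 363.3, 202.3]
tcp_rot: [-3.141, 0.266, 1.464]
ft_force: [0.7, 0.2, -1.5]
opening: 0.601
grip_force: 30.0
```

```bash
python3 plan.py 572 409 205 1.39 0 55 0.262
```

```text
1 t 22.0 open 0.601 [566.9 363.3 202.3] [-3.141  0.266  1.464]
[[0.175, 0.001, -0.059, 0.006, 0.001, 0.023, 0.0]]
```

Call:
drive_tool([
  [[0.175, 0.001, -0.055, 0.006, 0, 0.023, 0], [0, 0, 0, 0, 0, 0, 0]],
])

```text
t: 22.25
eef_pos: [571.7, 409.9, 203.2]
tcp_rot: [3.141, 0.266, 1.393]
ft_force: [1.1, 0.2, -2.2]
opening: 0.599
grip_force: 30.0
```

```bash
python3 plan.py 572 409 72 1.39 0 45 0.262; python3 - <<'E'
from h import *
q=env.read_camera("scene")
for n in ["shaker","jar_ochre","tin","garlic"]:
  print(n,[(w(r["at"],q).round().tolist(),round(r["score"],2)) for r in env.place_of(n,q)[:3]])
cv2.imwrite("pics/g6.png",cv2.resize(q["color"][130:300,100:340],None,fx=3,fy=3))
E
```

```text
3 t 22.25 open 0.599 [571.7 409.9 203.2] [3.141 0.266 1.393]
[[0.045, 0.001, 0.169, 0.0, 0.0, 0.0, 0.0], [0.045, 0.001, 0.169, 0.0, 0.0, 0.0, 0.0], [0.044, 0.001, 0.169, 0.0, 0.0, 0.0, 0.0]]
shaker [([449.0, 149.0, -3.0], 0.86), ([559.0, 334.0, 3.0], 0.61)]
jar_ochre [([546.0, 255.0, 2.0], 0.82)]
tin [([573.0, 411.0, 140.0], 0.58)]
garlic [([430.0, 537.0, 0.0], 0.7)]
```

View pics/g6.png

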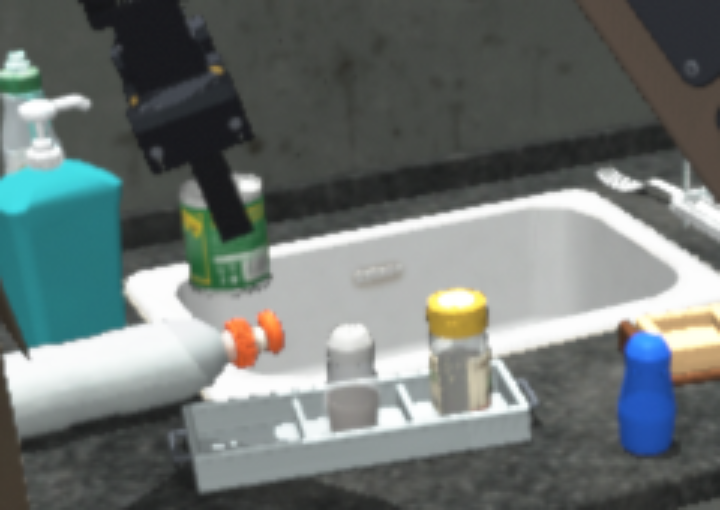

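Tin hangs upright at (225,230) over the empty left compartment; shaker (352,380) and jar (460,350) stand well in theirs. Lower.

Call:
drive_tool([
  [[0.045, 0.001, 0.169, 0, 0, 0, 0], [0.045, 0.001, 0.169, 0, 0, 0, 0], [0.04, 0.001, 0.15, 0, 0, 0, 0], [0.004, 0, 0.015, 0, 0, 0, 0], [0, 0, 0, 0, 0, 0, 0]],
])

```text
t: 23.12
eef_pos: [573.6, 406.2, 75.4]
tcp_rot: [3.139, 0.265, 1.39]
ft_force: [-0.0, 0.1, -2.3]
opening: 0.6
grip_force: 30.0
```

Call:
drive_tool([
  [[0.002, 0, 0.008, 0, 0, 0, 0], [0.002, 0, 0.008, 0, 0, 0, 0], [0, 0, 0, 0, 0, 0, 0]],
])

```text
t: 23.5
eef_pos: [573.1, 406.3, 70.3]
tcp_rot: [3.14, 0.266, 1.391]
ft_force: [0.2, 0.5, -2.8]
opening: 0.596
grip_force: 30.0
```

Call:
drive_tool([
  [[0.008, 0.003, 0.006, 0, 0, 0, 0], [0.002, 0, 0.005, 0, 0, 0, 0], [0, 0, 0, 0, 0, 0, 0]],
])

```text
t: 23.88
eef_pos: [574.3, 407.9, 67.6]
tcp_rot: [3.14, 0.266, 1.391]
ft_force: [-2.0, -1.0, 6.1]
opening: 0.597
grip_force: 30.0
```

Contact with the floor. Release and withdraw along the tool.

Call:
drive_tool([
  [[0, 0, 0, 0, 0, 0, 0.9], [0, 0, 0, 0, 0, 0, 0.9], [0, 0, 0, 0, 0, 0, 0.9], [0, 0, -0.02, 0, 0, 0, 0.9], [-0.02, 0, -0.12, 0, 0, 0, 1]],
])

```text
t: 24.5
eef_pos: [574.2, 411.6, 100.5]
tcp_rot: [-3.14, 0.269, 1.391]
ft_force: [-0.3, 0.1, 0.4]
opening: 0.957
grip_force: 0.0
```

Call:
drive_tool([
  [[-0.05, 0, -0.2, 0, 0, 0, 1], [-0.05, 0, -0.2, 0, 0, 0, 1], [-0.05, 0, -0.2, 0, 0, 0, 1], [-0.15, -0.1, 0.03, 0, 0, 0, 1], [-0.2, -0.1, 0.05, 0, 0, 0, 1]],
])

```text
t: 25.12
eef_pos: [509.2, 335.6, 260.4]
tcp_rot: [3.139, 0.265, 1.391]
ft_force: [1.0, -0.1, -0.8]
opening: 0.999
grip_force: 0.0
```

Call:
drive_tool([
  [[-0.2, -0.1, 0.05, 0, 0, 0, 1], [-0.2, -0.05, 0.05, 0, 0, 0, 1], [-0.2, -0.05, 0.05, 0, 0, 0, 1], [-0.2, 0, 0.05, 0, 0, 0, 1], [-0.2, 0, 0.05, 0, 0, 0, 1]],
])

```text
t: 25.75
eef_pos: [414.2, 90.1, 265.9]
tcp_rot: [3.139, 0.266, 1.391]
ft_force: [1.2, 0.1, -0.6]
opening: 1.002
grip_force: 0.0
```

```bash
python3 - <<'E'
from h import *
q=env.read_camera("scene");t=env.read_camera("top")
c=np.array([558,330.3]);a=-0.177
for n in ["shaker","jar_ochre","tin","garlic","glass"]:
  for v in (q,t): 
    for r in env.place_of(n,v)[:2]:
      p=w(r["at"],v);d=p[:2]-c;print(n,p.round(),round(r["score"],2),"caddy",(R.from_euler("z",-a).as_matrix()[:2,:2]@d).round())
im=np.zeros((560,720,3),np.uint8);im[:260]=cv2.resize(t["color"][170:235,160:340],(720,260));im[260:]=cv2.resize(q["color"][200:300,100:340],(720,300));cv2.imwrite("pics/fin.png",im);print(env.state()["t"])
E
```

```text
shaker [445. 149.  -2.] 0.8 caddy [ -80. -199.]
shaker [556. 337.   1.] 0.66 caddy [-3.  6.]
shaker [563. 332.   5.] 0.6 caddy [5. 2.]
jar_ochre [545. 254.   4.] 0.85 caddy [  1. -78.]
jar_ochre [576. 410.   3.] 0.15 caddy [ 4. 82.]
jar_ochre [545. 252.   4.] 0.78 caddy [  1. -80.]
tin [574. 407.   4.] 0.93 caddy [ 2. 79.]
tin [579. 411.   9.] 0.82 caddy [ 6. 83.]
garlic [432. 539.  -2.] 0.92 caddy [-161.  183.]
garlic [432. 538.   3.] 0.66 caddy [-161.  182.]
glass [555.  45.   7.] 0.7 caddy [  47. -282.]
glass [ 458. -281.    1.] 0.85 caddy [   9. -619.]
26.35
```

View pics/fin.png

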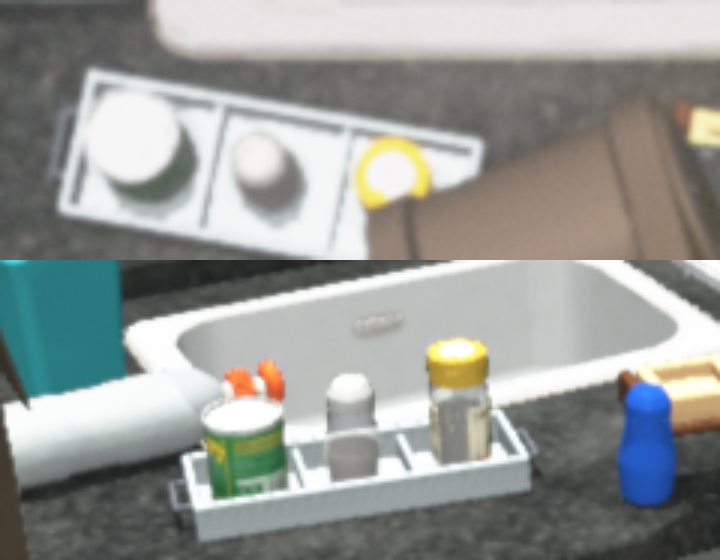

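All three stand upright and near-centred in their mirrored compartments: tin (245,450), shaker (352,425), jar (460,400). Garlic and glass have not moved. Hand in.

```bash
python3 -c "
from cell import env
print(env.job_done())"
```

```text
the job is handed in; nothing more can be done
None
```

The job is handed in at about 26 s on the robot's clock: the last camera check showed the tin left, shaker middle and jar right in the caddy, each upright within about 8 mm of its compartment centre, with the garlic and glass unmoved; no verdict was returned.

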